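# Set and start the kitchen timer

### The job

Wind the kitchen timer's dial clockwise by pushing on one side of its raised tab with a fingertip, until the white index mark lines up with the red target line; then take the finger away and press the green start button right down and let it come up again. Only push and press: do not pinch the tab, do not press the button before the dial is set, and leave the jug, bowl, tongs and pestle where they are.

Things in the scene. Friction and masses are not known exactly. Their poses are not given: they have to be found in the camera images.
- timer: Cream kitchen timer fixed to the counter: drum 156 mm across, 28 mm high, with a lug 66 mm wide reaching 141 mm from the dial axis towards the timer's own -y, carrying the start button. Origin on the dial axis at counter height, z up. The bezel round the dial (radius 53 to 78 mm, top 28 mm above the counter) bears thin black scale lines and the red target line.
- dial (a joint): Angle of the dial, rad, grows clockwise seen from above, stops at 0 and 4.5; at 0 tab and index mark point along the timer's +x. Dark teal disc, 106 mm across, top 36 mm above the counter. Friction of 0.06 N m holds it where it is left. Starts at 0.1 to 0.9; the target line lies at 1.6 to 3.4, so reach it clockwise, never the short way back. A slight overshoot may be pushed back.
- tab (a point): Middle of the raised tab, an upright radial fin on the dial: 12 mm thick, lighter teal, from 14 to 42 mm from the dial axis, from 36 to 60 mm above the counter, white line on top; this point is at 28 mm and 48 mm up. Pushing its counter-clockwise side turns the dial clockwise, its other side back. Fingers pressing on both halves of its thickness at once (also on its top) count as pinching.
- index_mark (a point): Point on the white index mark (5 mm wide, from 43 to 53 mm out) at the dial's edge: 50 mm from the dial axis, 36 mm above the counter, on the tab's centre line and pointing the same way as the tab.
- target_line: Red target line, 5 mm wide, flat on the bezel from 55 to 77 mm from the dial axis, fixed for this job. Origin on the dial axis at counter height; its x points out along the line, z up.
- target_mark (a point): Point on the red target line, 60 mm from the dial axis, 29 mm above the counter.
- start (a joint): Travel of the green start button, m: 0 up, 0.006 fully down; spring-loaded, needs about 4 N; counts as pressed beyond 0.004.
- start_top (a point): Middle of the top of the start button (green cap 28 mm across, standing 10 mm out of a grey collar 42 mm across), 44 mm above the counter when up, 105 mm from the dial axis towards the timer's -y. Pressed straight down.
- jug: Glass measuring jug, 100 mm across at the rim, 120 mm high, handle to its own +y reaching 83 mm out. Origin at the centre of its underside. To be left alone.
- bowl: Upturned olive green melamine bowl, 132 mm across, 61 mm high. Origin at the centre of its underside. To be left alone.
- tongs: Stainless tongs lying flat, 260 mm long along x, 75 mm wide, 12 mm high. Origin at counter height in the middle. To be left alone.
- pestle: Wooden pestle lying flat, 158 mm long along x, 36 mm thick. Origin at counter height in the middle. To be left alone.

How it is judged:
On the way, in this order (a step that is already met when the one before it is completed fails the run):
1. the index mark is lined up with the red target line and the dial is at rest, with nothing touching the tab (y of index_mark in the frame of target_line between -0.004 and 0.004 m and x of index_mark in the frame of target_line above 0.03 m and velocity of joint dial between -0.05 and 0.05 rad/s and contact force between the fingers and dial_c1 below 0.3 N and contact force between the fingers and dial_c2 below 0.3 N), for 0.2 s.
2. the start button is pressed down (value of joint start above 0.004 m), for 0.05 s.
At the end, for the whole second after the job is handed in: The white index mark stands within 4 mm (4.6 degrees) either side of the middle of the red target line, the dial is at rest, the start button has been pressed and has come up again, and jug, bowl, tongs and pestle are within 20 mm of where they were (y of index_mark in the frame of target_line between -0.004 and 0.004 m and x of index_mark in the frame of target_line above 0.03 m and velocity of joint dial between -0.05 and 0.05 rad/s and value of joint start below 0.0015 m and distance of each of jug, bowl, tongs, pestle from where it was at the start of the episode below 0.02 m and linear speed of each of jug, bowl, tongs, pestle below 0.02 m/s); the robot touches nothing.
It fails at once if the tab is pinched (fingers press on both its sides at once) (contact force between the fingers and dial_c1 above 2 N and contact force between the fingers and dial_c2 above 2 N).
It fails at once if the start button is pressed while the dial is not lined up (value of joint start above 0.004 m and not (y of index_mark in the frame of target_line between -0.004 and 0.004 m and x of index_mark in the frame of target_line above 0.03 m)).
It fails at once if the jug, bowl, tongs or pestle is shifted or lifted by more than 20 mm (distance of any of jug, bowl, tongs, pestle from where it was at the start of the episode above 0.02 m).
It also fails if it takes over 48 s, if anything falls off the work surface, if the arm or the gripper's body presses on something with over 40 N, if the wrist force passes 120 N, or if a joint passes its speed limit or range.

### The arm

A 6-joint arm with a two-finger parallel gripper is mounted at the origin on the work surface. World frame = base frame: x ahead of the robot, y to its left, z up, the work surface at z = 0. Lengths are in m, angles in rad, forces in N, time in s.
With the tool pointing down it reaches from about 0.35 to 0.775 m from the base axis. Payload 5.5 kg.
Tool frame: the origin (TCP) lies on the front face of the gripper's body, between the roots of the fingers; the fingertips stand 73 mm ahead of it and the grasp point (between the pads) lies 54 mm ahead of it; z points along the fingers, x is the direction in which the jaws open and shut, and the axes are right-handed (so a half turn about z gives the same grasp; the last joint's range is limited). The gripper opens to 85 mm and grips with 20 to 120 N. Pads are 22 mm wide; open, the fingers measure 114 mm over their backs; the gripper's body (76 mm by 85 mm) begins 54 mm behind the grasp point. The pads swing forward as they close: fully open they stand 13 mm farther back than shut.
Start: joints at [-1.486, 0.313, 0.046, 1.304, 0, 1.431], TCP at [0.128, -0.561, 0.304] pointing down, gripper open.
Joint ranges: [-2.76, 2.76], [-0.86, 1.69], [-1.03, 1.26], [-2.2, 2.34], [-1.47, 1.5], [-3.14, 3.14]. Speed limits (rad/s): [2.57, 2.57, 3.14, 3.14, 3.14, 3.14].

### API

Orientations are given as a unit quaternion [x, y, z, w].
In Python, from workcell import arm, eyes, sign_off gives the robot as it stands. The module is installed in compiled form; this text tells all that it offers.
- The arm moves only by the tool play_rows, never from a script. Its argument "increments" is a list of rows, each a list of 7 numbers: the turn, a rotation vector about the tool's x, y, z in degrees, then the shift along the tool's x, y, z in cm, then the gripper command: -1 is shut, 1 is fully open, values between are in proportion. In form: [[ax, ay, az, dx, dy, dz, grip], ...]. A call has exactly 8 rows; each row is the pose to reach, as a shift and turn from the pose commanded when the call began, along the tool's axes at that moment; what a row does not reach only later rows make up. A row lasts 1/10 s, in which the tool goes at most 50 mm and 8.59 degrees, less where a joint would pass 70% of its speed; a pose out of reach is approached as far as the arm can. A call with a gripper value outside its range is refused whole. The fingers move at their own pace and stop on an object; "squeeze" is the grip in N (left out, the last holds). Time passes only in rows, so rows that repeat a pose let the fingers close, or fill a call up. It gives the time, the measured TCP pose, the force and the opening at its end, in the units of the state.
- arm.sense(): the state, without advancing time (a new reading comes with each control period).
- eyes.get_image(name): name is "side" or "top" or "wrist"; returns (picture, depth): 400x640x3 uint8, blue, green, red; 400x640 float32, m along the optical axis (not along the pixel's ray), 0 where there is no reading.
- eyes.calibration(name): a dict with "mtx" (3x3 intrinsics, pixels), "view" (4x4, takes a point from world to camera coordinates). Camera axes: x right, y up, looking along -z (the intrinsics and any distortion apply to the point x, -y, -z); pixel columns grow to the right and rows downward; lengths in m; the calibration is good to about 2 mm. A picture is of the moment at which its call begins: read the wrist's pose just before it. calibration takes no time and is no camera call; for the wrist camera it gives the pose at the moment of the call.
- sign_off(): hands the job in, once; it reports no verdict.
The state is a dict: "time_s": time; "q": joint angles; "joint_velocities": joint speeds; "effort": joint torques, N m; "tool_pos": TCP position; "tool_rot": TCP orientation; "force": force on the tool from outside, world axes, zero at the start; "ft_torque": the same for the moment, N m; "opening": finger opening in m.
Only numpy, scipy, OpenCV 4.12 (cv2) and the standard library are available. Lean on these libraries where they do the work, as an engineer would, in place of code of your own. Each camera call takes 0.05 s, during which the arm holds its last target.

## Working session

There is one attempt and no reset: what is moved stays moved. The work goes in short steps, Python scripts to look and compute and a tool call to move; the robot and the scene stay as the last step left them, time stands still between calls to the robot, and variables do not carry over. Pictures are saved under pics/ and viewed, and the job is handed in when it is done.

Besides the shell and the picture viewer there is one more tool, called after "Request:" as name(argument=value, ...) on one line, values as JSON. play_rows: Moves the arm, as the interface text tells. Its arguments: {"type":"object","properties":{"increments":{"type":"array"},"squeeze":{"type":"number"}},"required":["increments"]}

```bash
mkdir -p pics; python3 - <<'E'
from workcell import arm, eyes
import cv2,numpy as np
s=arm.sense();print(s)
for n in("top","side","wrist"):
    im,d=eyes.get_image(n);cv2.imwrite(f"pics/{n}0.png",im);np.save(f"pics/{n}0.npy",d)
    c=eyes.calibration(n);print(n,c)
    np.savez(f"pics/{n}0cal.npz",**{k:np.array(v) for k,v in c.items()})
E
```

```text
{'time_s': 0.0, 'q': array([-1.48559309e+00,  3.14004553e-01,  4.49584030e-02,  1.30358894e+00,
        8.13933164e-06,  1.43121219e+00]), 'joint_velocities': array([ 0.00079808,  0.00019986, -0.00082493,  0.00022775,  0.00073491,
       -0.000768  ]), 'effort': array([-8.88169488e-04, -4.80626678e+01,  2.98531938e+01,  1.94831577e-02,
       -1.82934150e-04,  4.87270853e-06]), 'tool_pos': array([ 0.12813532, -0.56014734,  0.30299797]), 'tool_rot': array([ 7.81952061e-01, -6.23337894e-01, -6.29231917e-04, -6.70333913e-04]), 'force': array([ 0.44129649,  0.14900449, -0.57935234]), 'ft_torque': array([-0.00847316,  0.03856693,  0.00770658]), 'opening': 0.08550350839223093}
top {'mtx': array([[368.95557059,   0.        , 322.18427772],
       [  0.        , 368.95557059, 199.71225918],
       [  0.        ,   0.        ,   1.        ]]), 'view': array([[-4.32512860e-04, -9.99593882e-01, -2.84935956e-02,
         3.77236032e-02],
       [ 9.83989987e-01, -5.50363710e-03,  1.78138755e-01,
        -6.04019998e-01],
       [-1.78223228e-01, -2.79603655e-02,  9.83592751e-01,
        -6.75219
[... 241 characters left out ...]
     ,   1.        ]]), 'view': array([[ 0.88758871, -0.46054605, -0.00914417, -0.51320814],
       [ 0.30659858,  0.57584502,  0.7578917 , -0.242671  ],
       [-0.3437784 , -0.6754997 ,  0.6523163 , -0.68442982],
       [ 0.        ,  0.        ,  0.        ,  1.        ]])}
wrist {'mtx': array([[331.9917277 ,   0.        , 318.59290618],
       [  0.        , 331.9917277 , 201.41114132],
       [  0.        ,   0.        ,   1.        ]]), 'view': array([[ 0.22257885, -0.97491205, -0.00227165, -0.57415535],
       [ 0.93050243,  0.21313396, -0.29789116,  0.03990333],
       [ 0.29090185,  0.0641905 ,  0.95459714, -0.38089608],
       [ 0.        ,  0.        ,  0.        ,  1.        ]])}
```

View pics/top0.png

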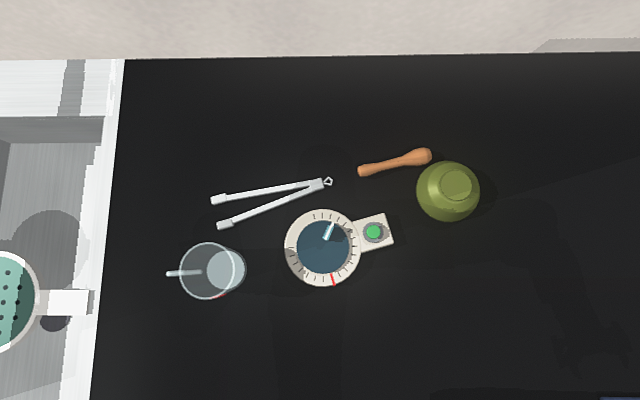

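View pics/side0.png

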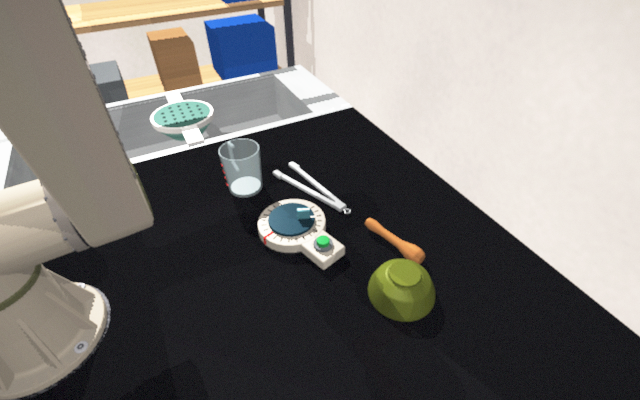

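View pics/wrist0.png

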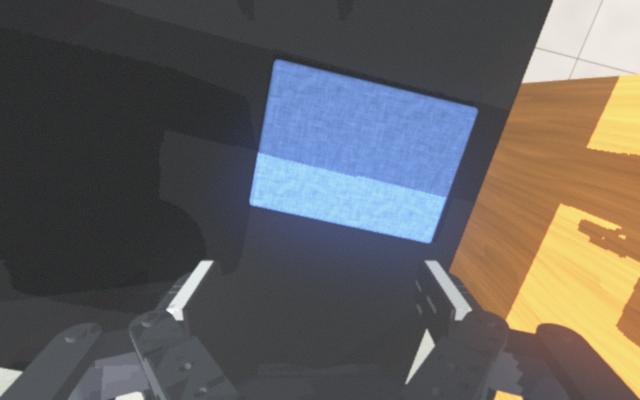

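```bash
cat > h.py <<'E'
import numpy as np,cv2
def load(n):
    c=np.load(f"pics/{n}cal.npz");return c['mtx'],c['view']
def pix2plane(K,V,u,v,z):
    R=V[:3,:3];t=V[:3,3];o=-R.T@t
    x=(u-K[0,2])/K[0,0];y=(v-K[1,2])/K[1,1]
    d=R.T@np.array([x,-y,-1.]);return o+d*(z-o[2])/d[2]
def proj(K,V,p):
    c=V[:3,:3]@np.asarray(p,float)+V[:3,3];return K[0,0]*c[0]/-c[2]+K[0,2],K[1,1]*c[1]/c[2]+K[1,2]
E
python3 - <<'E'
from h import *
im=cv2.imread('pics/top0.png');c=im[195:300,270:410]
cv2.imwrite('pics/top0c.png',cv2.resize(c,None,fx=5.5,fy=5.5,interpolation=cv2.INTER_CUBIC))
im=cv2.imread('pics/side0.png');c=im[185:280,240:360]
cv2.imwrite('pics/side0c.png',cv2.resize(c,None,fx=6,fy=6,interpolation=cv2.INTER_CUBIC))
for n,f in(('top0','top0'),('side0','side0')):
    K,V=load(n);im=cv2.imread(f'pics/{f}.png').astype(int);b,g,r=im[...,0],im[...,1],im[...,2]
    for nm,m,z in(('red',(r>150)&(g<90)&(b<90),.0285),('green',(g>120)&(r<80)&(b<130),.044)):
        m[:,:255]=0;m[:,410:]=0
        ys,xs=np.nonzero(m);print(n,nm,len(xs),xs.mean(),ys.mean(),pix2plane(K,V,xs.mean(),ys.mean(),z))
E
```

```text
top0 red 17 332.3529411764706 279.88235294117646 [0.44812698 0.01667354 0.0285    ]
top0 green 5 373.4 237.8 [ 0.52951275 -0.06435699  0.044     ]
side0 red 10 264.5 240.0 [0.43614527 0.00515456 0.0285    ]
side0 green 35 323.74285714285713 243.71428571428572 [ 0.53782767 -0.077285    0.044     ]
```

View pics/top0c.png

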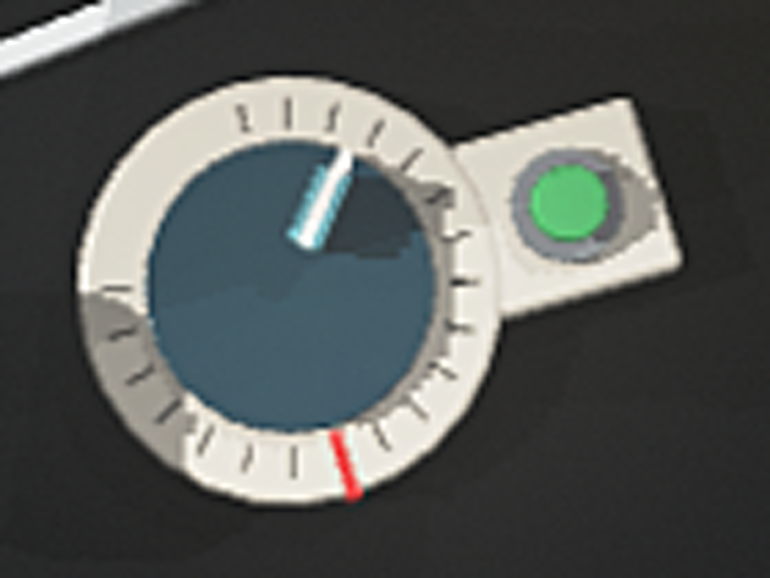

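View pics/side0c.png

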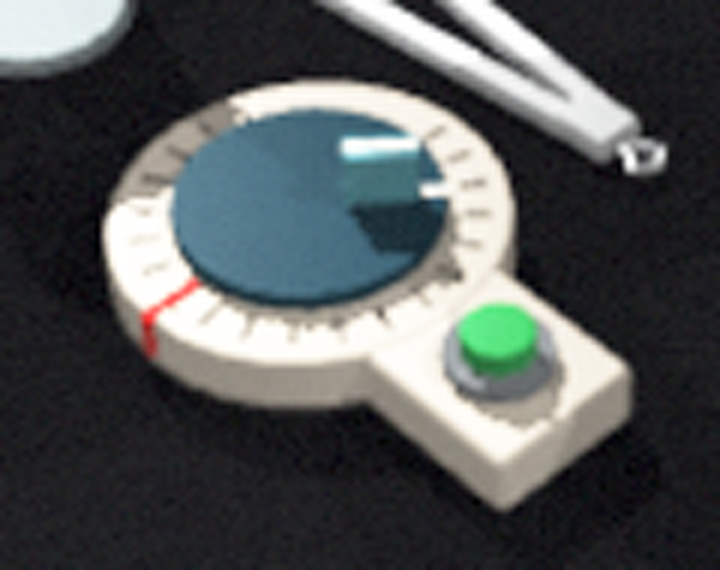

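```bash
cat > meas.py <<'E'
from h import *
from scipy.optimize import least_squares
def circ(P):
    f=lambda p:np.hypot(P[:,0]-p[0],P[:,1]-p[1])-p[2]
    r=least_squares(f,[*P.mean(0),.05],loss='soft_l1',f_scale=.001);return r.x,np.sqrt(np.mean(r.fun**2))
def edge(mask,K,V,z,hull=True):
    cs,_=cv2.findContours(mask.astype(np.uint8),cv2.RETR_EXTERNAL,cv2.CHAIN_APPROX_NONE)
    c=max(cs,key=cv2.contourArea)
    if hull:c=cv2.convexHull(c)
    return np.array([pix2plane(K,V,u,v,z)[:2] for u,v in c[:,0,:]])
def run(n,win):
    K,V=load(n);im=cv2.imread(f'pics/{n}.png');h=cv2.cvtColor(im,cv2.COLOR_BGR2HSV).astype(int)
    H,S,Vv=h[...,0],h[...,1],h[...,2]
    W=np.zeros(H.shape,bool);W[win[1]:win[3],win[0]:win[2]]=1
    teal=W&(H>90)&(H<115)&(S>60)&(Vv>40)
    (c,rms)=circ(edge(teal,K,V,.036));print(n,'dial',c.round(4),rms.round(4))
    g=W&(H>55)&(H<80)&(S>90)&(Vv>70)
    ys,xs=np.nonzero(g);(cg,rg)=circ(edge(g,K,V,.044));print('green',len(xs),pix2plane(K,V,xs.mean(),ys.mean(),.044).round(4),cg.round(4))
    b=pix2plane(K,V,xs.mean(),ys.mean(),.044)
    print('dist to button',np.hypot(*(b[:2]-c[:2])), 'yaw of -y', np.degrees(np.arctan2(*(b[:2]-c[:2])[::-1])))
    r=W&((H<8)|(H>172))&(S>120)&(Vv>100)
    ys,xs=np.nonzero(r);P=np.array([pix2plane(K,V,u,v,.028)[:2] for u,v in zip(xs,ys)])
    rad=np.hypot(*(P-c[:2]).T);print('red radii',rad.min().round(4),rad.max().round(4))
    P=P[rad<.0775];m=P.mean(0)
    print('red mean',m.round(4),'dir about dial',np.degrees(np.arctan2(*(m-c[:2])[::-1])).round(2))
    w=W&(S<45)&(Vv>170)
    P=np.array([[*pix2plane(K,V,u,v,.036)[:2],u,v] for v,u in zip(*np.nonzero(w))])
    if len(P):
        rad=np.hypot(P[:,0]-c[0],P[:,1]-c[1]);Q=P[(rad>.040)&(rad<.0525)]
        q=Q[:,:2].mean(0);print('white index cand',len(Q),q.round(4),np.degrees(np.arctan2(q[1]-c[1],q[0]-c[0])).round(2),Q[:,2:].round(0)[:8].tolist())
if __name__=='__main__':
    run('top0',(275,200,400,300));run('side0',(250,190,350,275))
E
python3 meas.py
```

```text
top0 dial [0.5131 0.0367 0.0513] 0.0003
green 154 [ 0.5418 -0.0639  0.044 ] [ 0.5419 -0.0639  0.0135]
dist to button 0.10461773335122566 yaw of -y -74.06527207484247
red radii 0.0558 0.079
red mean [0.4492 0.017 ] dir about dial -162.84
white index cand 26 [0.5367 0.0341] -6.37 [[331.0, 223.0], [332.0, 223.0], [333.0, 223.0], [331.0, 224.0], [332.0, 224.0], [333.0, 224.0], [330.0, 225.0], [331.0, 225.0]]
side0 dial [0.511  0.0329 0.0527] 0.0011
green 122 [ 0.5389 -0.0695  0.044 ] [ 0.5392 -0.0698  0.0154]
dist to button 0.1061768588967342 yaw of -y -74.77070028191375
red radii 0.0528 0.0862
red mean [0.4468 0.0161] dir about dial -165.33
white index cand 33 [0.5379 0.0391] 12.91 [[300.0, 208.0], [301.0, 208.0], [302.0, 208.0], [303.0, 208.0], [304.0, 208.0], [305.0, 208.0], [306.0, 208.0], [307.0, 208.0]]
```

```bash
python3 - <<'E'
from h import *
K,V=load('top0');C=np.array([.5131,.0367])
p=pix2plane(K,V,331.95,223.7,.036);d=p[:2]-C;print('idx top',p,np.hypot(*d),np.degrees(np.arctan2(d[1],d[0])))
for u,v in((226,268),(212,270)):print('jug',pix2plane(K,V,u,v,0),pix2plane(K,V,u,v,.12))
K,V=load('side0')
for C in([.511,.0329],[.5131,.0367]):
  p=pix2plane(K,V,312.1,215.9,.036);d=p[:2]-C;print('idx side',p,np.hypot(*d),np.degrees(np.arctan2(d[1],d[0])))
# wrist cam relative to tool
from scipy.spatial.transform import Rotation as R
K,V=load('wrist0');Rt=R.from_quat([7.81952061e-01, -6.23337894e-01, -6.29231917e-04, -6.70333913e-04]).as_matrix();t=np.array([ 0.12813532, -0.56014734,  0.30299797])
o=-V[:3,:3].T@V[:3,3];print('cam in tool',Rt.T@(o-t),Rt.T@V[:3,:3].T@[0,0,-1])
E
```

```text
idx top [0.55854209 0.01688094 0.036     ] 0.049575992053322526 -23.56388099525593
jug [0.47112767 0.23726028 0.        ] [0.47157773 0.20282686 0.12      ]
jug [0.46705462 0.26635904 0.        ] [0.46813713 0.22740727 0.12      ]
idx side [0.55726141 0.01814318 0.036     ] 0.04855802358976792 -17.692047025852922
idx side [0.55726141 0.01814318 0.036     ] 0.047901832961335544 -22.792366369691905
cam in tool [ 0.00028588 -0.0751491  -0.07116771] [-5.29133631e-04  2.98143101e-01  9.54521038e-01]
```

Request:
play_rows(increments=[[0,0,-7.3,-0.6,-2.4,0,-1],[0,0,-14.6,-1.2,-4.9,0,-1],[0,0,-21.9,-1.8,-7.3,0,-1],[0,0,-29.2,-2.4,-9.8,0,-1],[0,0,-36.5,-3.1,-12.3,0,-1],[0,0,-43.8,-3.7,-14.7,0,-1],[0,0,-51.2,-4.3,-17.2,0,-1],[0,0,-58.5,-4.9,-19.6,0,-1]], squeeze=20)

```text
time_s: 0.95
tool_pos: [0.3092, -0.4684, 0.3036]
tool_rot: [0.987, -0.159, -0.0, -0.0]
force: [-0.5, -0.3, -0.4]
opening: 0.0
```

Request:
play_rows(increments=[[0,0,-7.3,1.0,-2.2,0,-1],[0,0,-14.6,2.1,-4.5,0,-1],[0,0,-21.9,3.1,-6.8,0,-1],[0,0,-29.2,4.2,-9.0,0,-1],[0,0,-36.5,5.2,-11.3,0,-1],[0,0,-43.8,6.3,-13.5,0,-1],[0,0,-51.2,7.3,-15.8,0,-1],[0,0,-58.5,8.4,-18.0,0,-1]])

```text
time_s: 1.75
tool_pos: [0.4458, -0.3244, 0.3036]
tool_rot: [0.939, 0.344, -0.0, -0.0]
force: [0.7, -0.3, 0.3]
opening: -0.0002
```

Request:
play_rows(increments=[[0,0,-7.3,2.2,-1.1,0,-1],[0,0,-14.6,4.3,-2.3,0,-1],[0,0,-21.9,6.5,-3.4,0,-1],[0,0,-29.2,8.6,-4.5,0,-1],[0,0,-36.5,10.8,-5.6,0,-1],[0,0,-43.8,12.9,-6.8,0,-1],[0,0,-51.2,15.1,-7.9,0,-1],[0,0,-58.5,17.3,-9.0,0,-1]])

```text
time_s: 2.55
tool_pos: [0.5206, -0.1443, 0.3036]
tool_rot: [0.652, 0.759, -0.0, -0.0]
force: [0.3, -0.5, -0.3]
opening: -0.0
```

Request:
play_rows(increments=[[0,0,-7.2,2.3,0.7,0,-1],[0,0,-14.5,4.7,1.4,0,-1],[0,0,-21.8,7.0,2.2,0,-1],[0,0,-29.0,9.4,2.9,0,-1],[0,0,-36.2,11.7,3.6,0,-1],[0,0,-43.5,14.1,4.3,0,-1],[0,0,-50.8,16.4,5.1,0,-1],[0,0,-58.0,18.8,5.8,0,-1]])

```text
time_s: 3.35
tool_pos: [0.5504, 0.0501, 0.3035]
tool_rot: [0.202, 0.979, -0.0, -0.0]
force: [0.1, 0.3, -0.1]
opening: 0.0002
```

```bash
cat > snap.py <<'E'
import sys
from workcell import arm, eyes
import cv2,numpy as np
k=sys.argv[1];names=sys.argv[2:]
s=arm.sense();print({a:np.round(s[a],4) for a in('time_s','q','tool_pos','tool_rot','force')})
for n in names:
    c=eyes.calibration(n);im,d=eyes.get_image(n);cv2.imwrite(f"pics/{n}{k}.png",im);np.save(f"pics/{n}{k}.npy",d)
    np.savez(f"pics/{n}{k}cal.npz",**{a:np.array(v) for a,v in c.items()})
E
python3 snap.py 1 wrist side
```

```text
{'time_s': np.float64(3.35), 'q': array([-5.4500e-02,  2.7010e-01, -1.3600e-02,  1.2876e+00, -2.0000e-04,
       -1.2182e+00]), 'tool_pos': array([0.5504, 0.0501, 0.3035]), 'tool_rot': array([ 2.021e-01,  9.794e-01, -1.000e-04, -3.000e-04]), 'force': array([ 0.0688,  0.2591, -0.0646])}
```

View pics/wrist1.png

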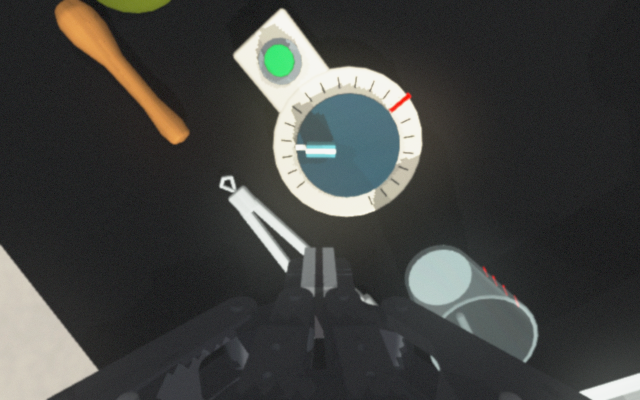

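View pics/side1.png

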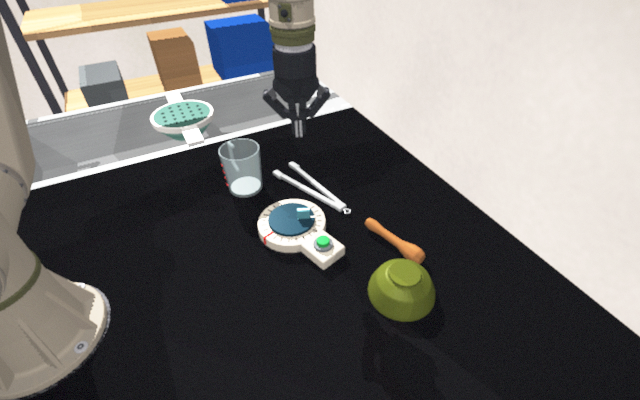

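```bash
python3 - <<'E'
from meas import *
run('wrist1',(225,0,430,225))
K,V=load('wrist1');C=np.array([.5131,.0367])
for u,v in((300,147.5),(296.5,147.5)):
    p=pix2plane(K,V,u,v,.036);d=p[:2]-C;print('idx',p,np.hypot(*d),np.degrees(np.arctan2(d[1],d[0])))
K,V=load('side1')
t=np.array([.5504,.0501,.3035])
for L in(.060,.073,.086):print(L,proj(K,V,t-[0,0,L]))
im=cv2.imread('pics/side1.png');cv2.imwrite('pics/side1c.png',cv2.resize(im[80:150,255:340],None,fx=7,fy=7,interpolation=cv2.INTER_CUBIC))
d=np.load('pics/side1.npy');print(d[125:140,290:306:3])
im=cv2.imread('pics/wrist1.png');cv2.imwrite('pics/wrist1c.png',cv2.resize(im[60:360,220:440],None,fx=2,fy=2))
d=np.load('pics/wrist1.npy');print(d[245:275:4,296:350:5])
E
```

```text
wrist1 dial [0.5105 0.0357 0.0514] 0.0003
green 784 [ 0.5396 -0.065   0.044 ] [ 0.5396 -0.0648  0.0139]
dist to button 0.10485946470725487 yaw of -y -73.9065111164129
red radii 0.0552 0.0799
red mean [0.4467 0.0163] dir about dial -163.11
white index cand 111 [0.5304 0.0291] -18.29 [[391.0, 115.0], [392.0, 117.0], [393.0, 118.0], [393.0, 119.0], [394.0, 120.0], [395.0, 122.0], [396.0, 124.0], [397.0, 127.0]]
idx [0.55553081 0.01674472 0.036     ] 0.046889086788399474 -25.187682296068704
idx [0.55879679 0.01533435 0.036     ] 0.05044489591989552 -25.058565070660194
0.06 (np.float64(298.75057292213484), np.float64(130.34669763494202))
0.073 (np.float64(299.09349088880225), np.float64(136.0699111134751))
0.086 (np.float64(299.428812335468), np.float64(141.66634060898792))
[[1.2539145  0.73602885 0.7294793  0.7316183  0.7362235  0.7378085 ]
 [1.2407603  0.7363509  0.73404664 0.73224634 0.7367136  0.738677  ]
 [1.2348009  0.73777926 0.73487985 0.7325083  0.7334045  0.742654  ]
 [1.231765   0.73853385 0.7347537  0.737173   0.7372443  0.7419267 ]
 [1.2289323  0.74088895 0.7387249  0.7373717
[... 1022 characters left out ...]
4 0.14480822
  0.14658476 0.14654373 0.41174737 0.4118738  0.41265142]
 [0.412573   0.41283706 0.1416918  0.1419336  0.14226602 0.14186259
  0.14259164 0.14157502 0.4139027  0.41344061 0.4126432 ]
 [0.14733584 0.14799197 0.138987   0.13887839 0.13838066 0.13979682
  0.13889214 0.13918237 0.14918894 0.14659269 0.14604425]
 [0.14363928 0.14355627 0.13485181 0.13582179 0.13447255 0.13605559
  0.13568656 0.13545951 0.14384456 0.1430274  0.14504641]
 [0.14062554 0.13980782 0.13263069 0.13222905 0.13253194 0.13124374
  0.13232711 0.13219948 0.1403915  0.14179693 0.1403274 ]
 [0.13684857 0.13701968 0.12874648 0.12960638 0.12813039 0.1288165
  0.1295584  0.1292105  0.13697897 0.13574323 0.13685271]]
```

View pics/side1c.png

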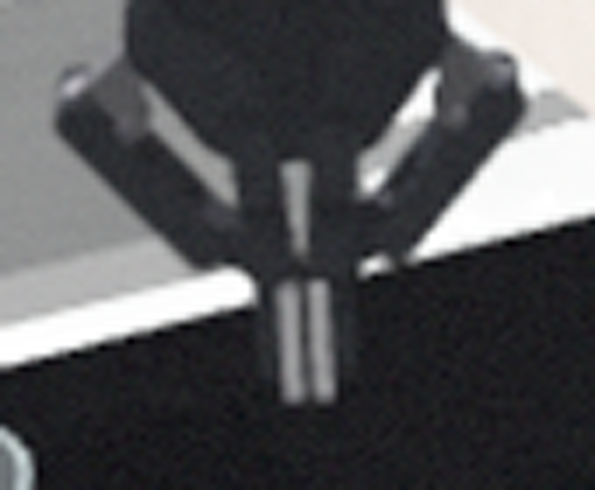

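View pics/wrist1c.png

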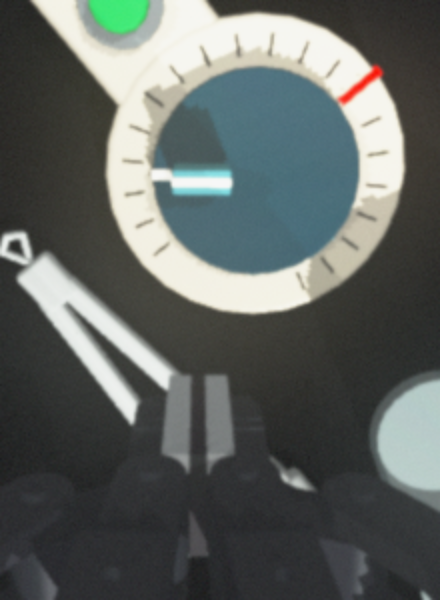

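Request:
play_rows(increments=[[0,0,0,0,0,2.5,-1],[0,0,0,0,0,5,-1],[0,0,0,0,0,7.5,-1],[0,0,0,0,0,10,-1],[0,0,0,0,0,12.5,-1],[0,0,0,0,0,15,-1],[0,0,0,0,0,17,-1],[0,0,0,0,0,18.4,-1]])

```text
time_s: 4.25
tool_pos: [0.5494, 0.0483, 0.118]
tool_rot: [0.206, 0.979, -0.0, -0.001]
force: [-0.2, -0.6, -0.0]
opening: 0.0002
```

```bash
python3 snap.py 2 wrist
```

```text
{'time_s': np.float64(4.25), 'q': array([-5.7600e-02,  3.9650e-01, -3.1530e-01,  8.6150e-01, -4.0000e-04,
       -1.2137e+00]), 'tool_pos': array([0.5494, 0.0483, 0.118 ]), 'tool_rot': array([ 2.059e-01,  9.786e-01, -4.000e-04, -1.200e-03]), 'force': array([-0.1683, -0.5824, -0.0497])}
```

View pics/wrist2.png

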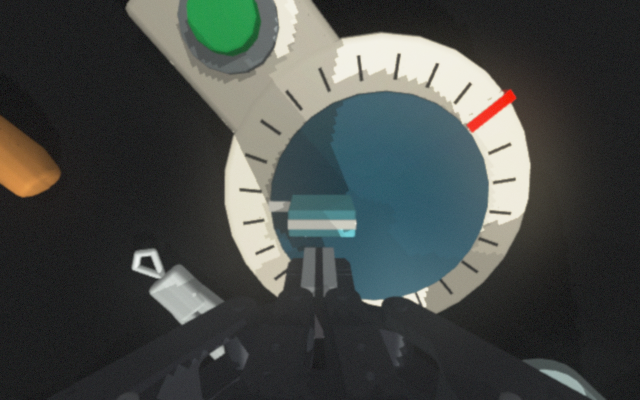

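Request:
play_rows(increments=[[0,0,0,0.1,-0.5,0,-1],[0,0,0,0.15,-1.0,0,-1],[0,0,5,0.01,-1.25,0,-1],[0,0,10,-0.11,-1.51,0,-1],[0,0,15,-0.2,-1.78,0,-1],[0,0,20,-0.28,-2.06,0,-1],[0,0,25,-0.32,-2.35,0,-1],[0,0,30,-0.34,-2.63,0,-1]])

```text
time_s: 5.1
tool_pos: [0.5437, 0.0233, 0.1212]
tool_rot: [0.453, 0.892, 0.001, 0.001]
force: [0.5, 2.0, -1.4]
opening: 0.0003
```

```bash
python3 snap.py 3 wrist
```

```text
{'time_s': np.float64(5.1), 'q': array([-0.1051,  0.3778, -0.3354,  0.8552,  0.0009, -0.7358]), 'tool_pos': array([0.5437, 0.0233, 0.1212]), 'tool_rot': array([0.4529, 0.8916, 0.0009, 0.001 ]), 'force': array([ 0.4714,  2.0256, -1.3927])}
```

View pics/wrist3.png

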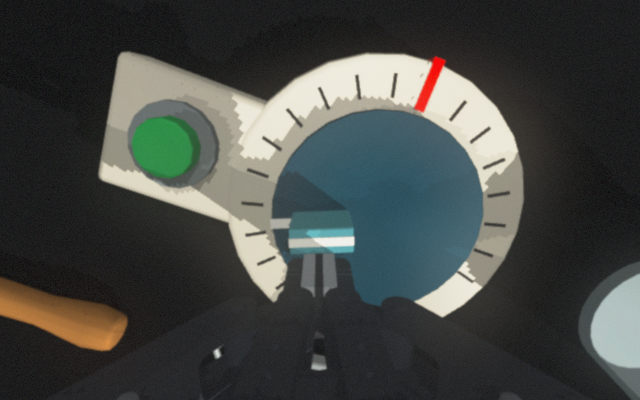

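Request:
play_rows(increments=[[0,0,5,-0.14,-0.25,0,-1],[0,0,10,-0.26,-0.51,0,-1],[0,0,15,-0.36,-0.78,0,-1],[0,0,20,-0.43,-1.06,0,-1],[0,0,25,-0.47,-1.35,0,-1],[0,0,30,-0.5,-1.63,0,-1],[0,0,35,-0.49,-1.92,0,-1],[0,0,40,-0.46,-2.21,0,-1]])

```text
time_s: 5.95
tool_pos: [0.5292, 0.0061, 0.1213]
tool_rot: [0.73, 0.683, 0.001, 0.002]
force: [2.4, -0.6, -1.0]
opening: -0.0001
```

```bash
python3 snap.py 4 wrist
```

```text
{'time_s': np.float64(5.95), 'q': array([-1.401e-01,  3.520e-01, -3.747e-01,  8.403e-01, -4.000e-04,
       -7.420e-02]), 'tool_pos': array([0.5292, 0.0061, 0.1213]), 'tool_rot': array([0.73  , 0.6834, 0.001 , 0.0016]), 'force': array([ 2.3702, -0.5607, -1.0439])}
```

View pics/wrist4.png

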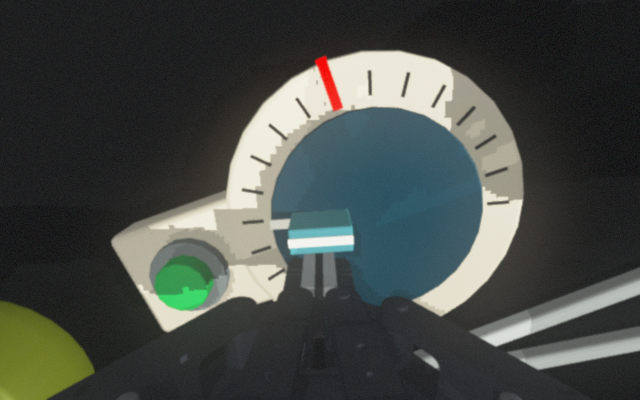

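Request:
play_rows(increments=[[0,0,5,-0.14,-0.25,0,-1],[0,0,10,-0.26,-0.51,0,-1],[0,0,15,-0.36,-0.78,0,-1],[0,0,20,-0.43,-1.06,0,-1],[0,0,25,-0.47,-1.35,0,-1],[0,0,30,-0.5,-1.63,0,-1],[0,0,35,-0.49,-1.92,0,-1],[0,0,40,-0.46,-2.21,0,-1]])

```text
time_s: 6.8
tool_pos: [0.5065, 0.0024, 0.1212]
tool_rot: [0.92, 0.393, 0.001, 0.002]
force: [-0.1, -3.7, 0.1]
opening: -0.0001
```

```bash
python3 snap.py 5 wrist
```

```text
{'time_s': np.float64(6.8), 'q': array([-0.1529,  0.3147, -0.4309,  0.8221, -0.002 ,  0.6101]), 'tool_pos': array([0.5065, 0.0024, 0.1212]), 'tool_rot': array([9.195e-01, 3.930e-01, 8.000e-04, 1.700e-03]), 'force': array([-0.0911, -3.6934,  0.1102])}
```

View pics/wrist5.png

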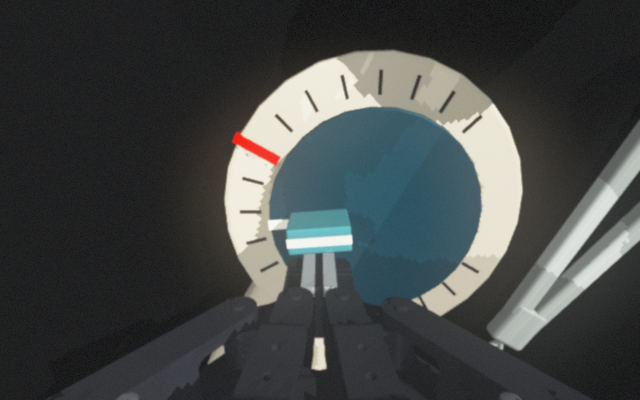

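```bash
cat > idx.py <<'E'
import sys
from h import *
n=sys.argv[1];K,V=load(n);C=np.array([.5115,.036])
def ang(u,v,z):
    p=pix2plane(K,V,u,v,z);d=p[:2]-C;return p[:2].round(4),np.hypot(*d).round(4),np.degrees(np.arctan2(d[1],d[0])).round(2)
a=[float(x) for x in sys.argv[2:]]
for i in range(0,len(a),3):print(ang(*a[i:i+3]))
im=cv2.imread(f'pics/{n}.png');h=cv2.cvtColor(im,cv2.COLOR_BGR2HSV).astype(int)
r=((h[...,0]<8)|(h[...,0]>172))&(h[...,1]>120)&(h[...,2]>100)
ys,xs=np.nonzero(r);P=np.array([pix2plane(K,V,u,v,.028)[:2] for u,v in zip(xs,ys)]);d=P-C;R=np.hypot(*d.T);m=(R<.0775)&(R>.05)
print('red pts',m.sum(),d[m].mean(0),'ang',np.degrees(np.arctan2(*d[m].mean(0)[::-1])))
E
python3 idx.py wrist5 278 225 .036 285 217.5 .036
```

```text
(array([ 0.4809, -0.0025]), np.float64(0.0492), np.float64(-128.5))
(array([0.4805, 0.0029]), np.float64(0.0454), np.float64(-133.15))
red pts 446 [-0.06362312 -0.0201099 ] ang -162.459373364243
```

Request:
play_rows(increments=[[0,0,4,-0.12,-0.2,0,-1],[0,0,8,-0.22,-0.41,0,-1],[0,0,12,-0.3,-0.62,0,-1],[0,0,16,-0.37,-0.84,0,-1],[0,0,20,-0.43,-1.06,0,-1],[0,0,24,-0.47,-1.29,0,-1],[0,0,27,-0.49,-1.46,0,-1],[0,0,27,-0.49,-1.46,0,-1]])

```text
time_s: 7.65
tool_pos: [0.4919, 0.0097, 0.1207]
tool_rot: [0.986, 0.17, 0.0, 0.001]
force: [-1.4, -1.3, 0.9]
opening: 0.0002
```

```bash
python3 snap.py 6 wrist
```

```text
{'time_s': np.float64(7.65), 'q': array([-1.4320e-01,  2.9210e-01, -4.6540e-01,  8.1210e-01, -8.0000e-04,
        1.0867e+00]), 'tool_pos': array([0.4919, 0.0097, 0.1207]), 'tool_rot': array([9.855e-01, 1.696e-01, 5.000e-04, 6.000e-04]), 'force': array([-1.3562, -1.2979,  0.8899])}
```

View pics/wrist6.png

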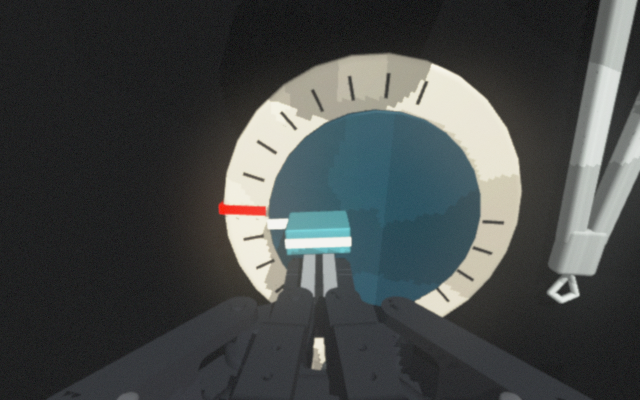

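```bash
python3 idx.py wrist6 276 224.5 .036 268 224.5 .036; python3 - <<'E'
from h import *
im=cv2.imread('pics/wrist6.png');cv2.imwrite('pics/wrist6c.png',cv2.resize(im[170:270,200:380],None,fx=4,fy=4,interpolation=cv2.INTER_CUBIC))
E
```

```text
(array([0.4658, 0.0167]), np.float64(0.0496), np.float64(-157.05))
(array([0.462 , 0.0153]), np.float64(0.0536), np.float64(-157.3))
red pts 380 [-0.06360609 -0.02027237] ang -162.32201541799188
```

View pics/wrist6c.png

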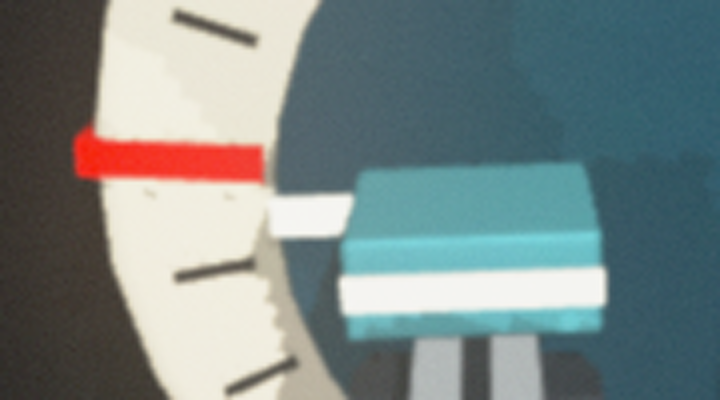

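Request:
play_rows(increments=[[0,0,1.5,-0.04,-0.08,0,-1],[0,0,3,-0.09,-0.15,0,-1],[0,0,4,-0.11,-0.2,0,-1],[0,0,5,-0.14,-0.25,0,-1],[0,0,5,-0.14,-0.25,0,-1],[0,0,5,-0.14,-0.25,0,-1],[0,0,5,-0.14,-0.25,0,-1],[0,0,5,-0.14,-0.25,0,-1]])

```text
time_s: 8.5
tool_pos: [0.4896, 0.0121, 0.1198]
tool_rot: [0.992, 0.125, 0.0, -0.0]
force: [1.3, -1.3, 0.8]
opening: 0.0001
```

```bash
python3 snap.py 7 wrist;  python3 - <<'E'
from h import *
im=cv2.imread('pics/wrist7.png');cv2.imwrite('pics/wrist7c.png',cv2.resize(im[170:270,200:380],None,fx=4,fy=4,interpolation=cv2.INTER_CUBIC))
E
python3 idx.py wrist7 276 224.5 .036
```

```text
{'time_s': np.float64(8.5), 'q': array([-1.3940e-01,  2.8990e-01, -4.7110e-01,  8.0980e-01,  1.0000e-04,
        1.1801e+00]), 'tool_pos': array([0.4896, 0.0121, 0.1198]), 'tool_rot': array([ 9.921e-01,  1.253e-01,  0.000e+00, -1.000e-04]), 'force': array([ 1.3461, -1.2657,  0.8401])}
(array([0.4642, 0.0218]), np.float64(0.0494), np.float64(-163.26))
red pts 366 [-0.06362227 -0.02036153] ang -162.25336604113465
```

View pics/wrist7c.png

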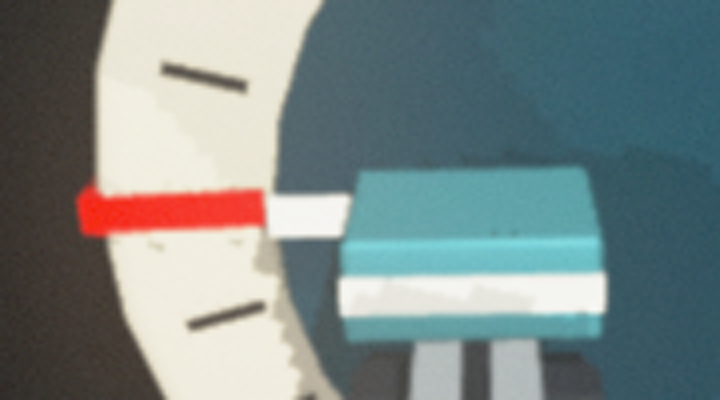

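Request:
play_rows(increments=[[0,0,0,0,0.5,0,-1],[0,0,0,0,1.5,0,-1],[0,0,0,0,1.5,-3,-1],[0,0,0,0,1.5,-6,-1],[0,0,0,0,1.5,-9,-1],[0,0,0,0,1.5,-11,-1],[0,0,0,0,1.5,-12,-1],[0,0,0,0,1.5,-12,-1]])

```text
time_s: 9.35
tool_pos: [0.4939, -0.003, 0.2409]
tool_rot: [0.992, 0.125, 0.001, 0.0]
force: [0.7, 0.8, -0.6]
opening: -0.0001
```

```bash
python3 snap.py 8 wrist top side;  python3 - <<'E'
from meas import *
im=cv2.imread('pics/wrist8.png');cv2.imwrite('pics/wrist8c.png',cv2.resize(im[60:260,200:440],None,fx=3,fy=3,interpolation=cv2.INTER_CUBIC))
E

```

```text
{'time_s': np.float64(9.35), 'q': array([-0.1688,  0.1854, -0.2794,  1.1038, -0.    ,  1.1514]), 'tool_pos': array([ 0.4939, -0.003 ,  0.2409]), 'tool_rot': array([9.922e-01, 1.250e-01, 1.100e-03, 3.000e-04]), 'force': array([ 0.7342,  0.7611, -0.6256])}
```

View pics/wrist8.png

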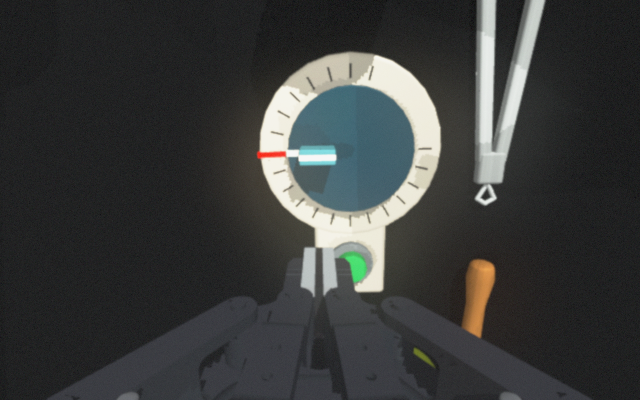

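View pics/wrist8c.png

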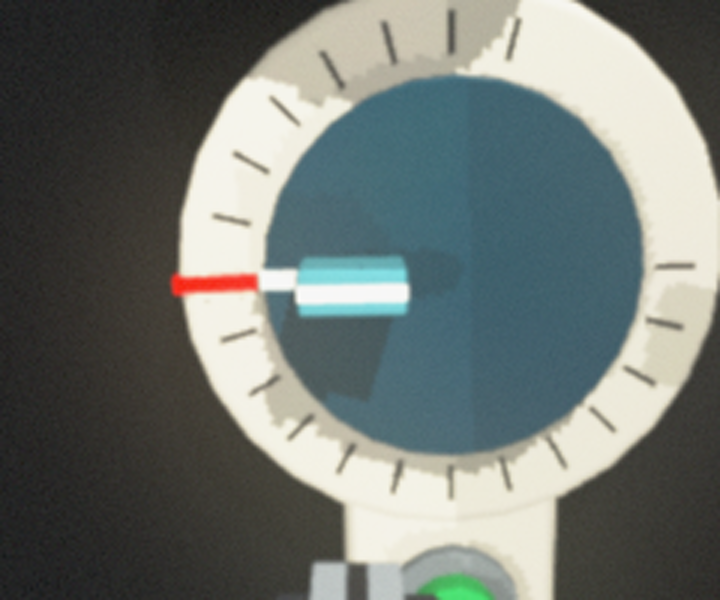

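View pics/top8.png

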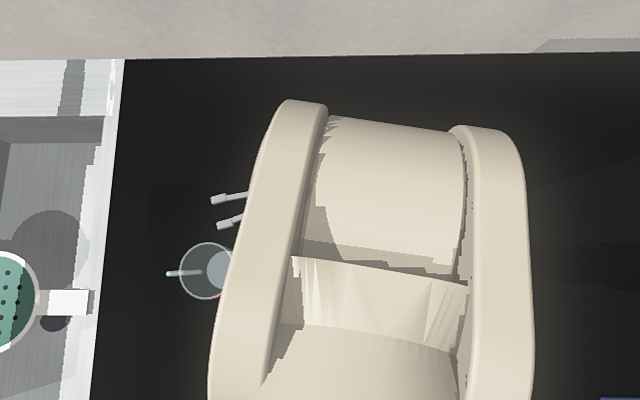

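```bash
python3 - <<'E'
from meas import *
run('wrist8',(250,40,450,240))
K,V=load('wrist8')
im=cv2.imread('pics/wrist8.png');h=cv2.cvtColor(im,cv2.COLOR_BGR2HSV).astype(int)
b=im.min(2)[146:162,284:300];print(b)
for C in([.5105,.0357],[.5115,.036],[.512,.0365]):
    p=pix2plane(K,V,292.,153.3,.036)[:2]-C;print(np.hypot(*p),np.degrees(np.arctan2(p[1],p[0])))
E
python3 idx.py wrist8 292 153.3 .036
```

```text
wrist8 dial [0.5109 0.036  0.0516] 0.0002
(array([0.464 , 0.0223]), np.float64(0.0495), np.float64(-163.87))
red pts 130 [-0.06368729 -0.01987438] ang -162.66884291926453Traceback (most recent call last):
  File "<stdin>", line 2, in <module>
  File "meas.py", line 18, in run
    ys,xs=np.nonzero(g);(cg,rg)=circ(edge(g,K,V,.044));print('green',len(xs),pix2plane(K,V,xs.mean(),ys.mean(),.044).round(4),cg.round(4))
                                     ~~~~^^^^^^^^^^^^
  File "meas.py", line 8, in edge
    c=max(cs,key=cv2.contourArea)
ValueError: max() iterable argument is empty
```

Request:
play_rows(increments=[[0,0,0,1,2.4,0,-1],[0,0,0,2,4.8,0,-1],[0,0,0,2.96,7.2,0,-1],[0,0,0,2.96,7.2,3,-1],[0,0,0,2.96,7.2,6,-1],[0,0,0,2.96,7.2,9,-1],[0,0,0,2.96,7.2,11,-1],[0,0,0,2.96,7.2,11,-1]])

```text
time_s: 10.3
tool_pos: [0.5366, -0.0641, 0.1254]
tool_rot: [0.992, 0.125, -0.004, -0.002]
force: [-0.4, -0.4, 1.0]
opening: -0.0
```

```bash
python3 snap.py 9 wrist side; python3 - <<'E'
from h import *
im=cv2.imread('pics/side9.png');cv2.imwrite('pics/side9c.png',cv2.resize(im[150:290,230:390],None,fx=4,fy=4,interpolation=cv2.INTER_CUBIC))
E
```

```text
{'time_s': np.float64(10.3), 'q': array([-2.6750e-01,  3.7400e-01, -3.2920e-01,  8.7660e-01, -1.0000e-04,
        1.0524e+00]), 'tool_pos': array([ 0.5366, -0.0641,  0.1254]), 'tool_rot': array([ 0.9921,  0.1251, -0.0042, -0.0017]), 'force': array([-0.3505, -0.391 ,  1.013 ])}
```

View pics/wrist9.png

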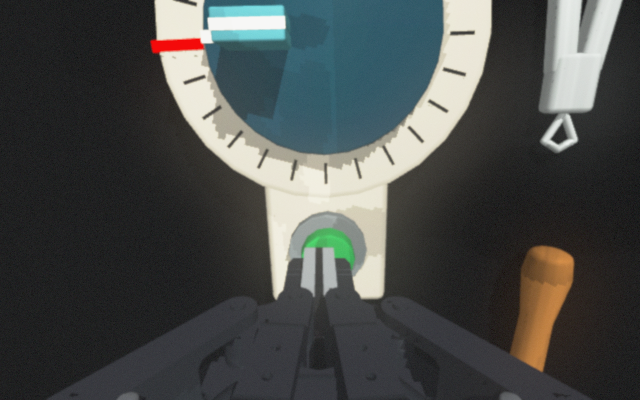

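View pics/side9c.png

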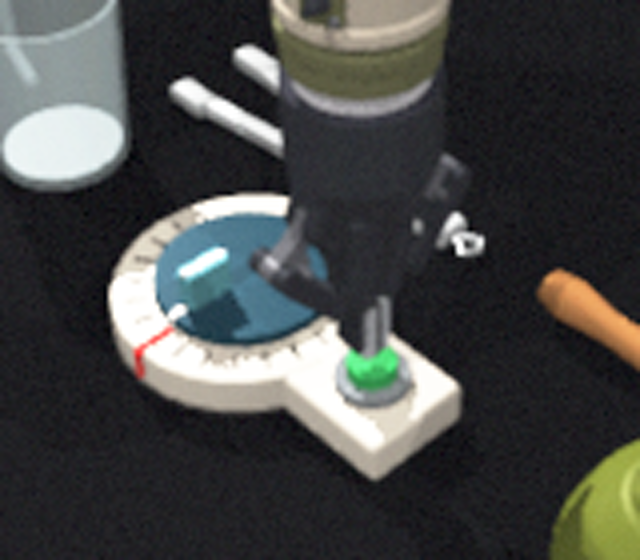

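Request:
play_rows(increments=[[0,0,0,0.3,0.1,0,-1],[0,0,0,0.3,0.1,0.3,-1],[0,0,0,0.3,0.1,0.6,-1],[0,0,0,0.3,0.1,0.8,-1],[0,0,0,0.3,0.1,1.0,-1],[0,0,0,0.3,0.1,1.1,-1],[0,0,0,0.3,0.1,1.1,-1],[0,0,0,0.3,0.1,1.1,-1]])

```text
time_s: 11.2
tool_pos: [0.5429, -0.0651, 0.1189]
tool_rot: [0.992, 0.125, -0.0, 0.0]
force: [0.6, 0.3, -0.1]
opening: 0.0005
```

```bash
python3 snap.py 10 side; python3 - <<'E'
from h import *
im=cv2.imread('pics/side10.png');cv2.imwrite('pics/side10c.png',cv2.resize(im[210:280,290:360],None,fx=8,fy=8,interpolation=cv2.INTER_CUBIC))
E
```

```text
{'time_s': np.float64(11.2), 'q': array([-2.6620e-01,  3.8620e-01, -3.2900e-01,  8.5570e-01, -1.0000e-04,
        1.0536e+00]), 'tool_pos': array([ 0.5429, -0.0651,  0.1189]), 'tool_rot': array([ 0.9921,  0.1251, -0.    ,  0.    ]), 'force': array([ 0.6288,  0.2874, -0.0509])}
```

View pics/side10c.png

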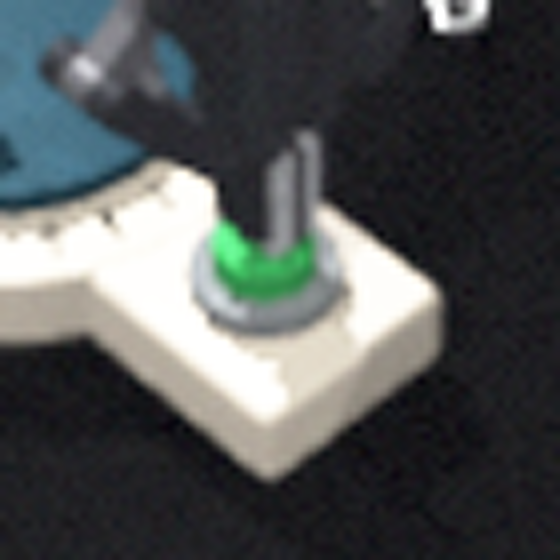

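Request:
play_rows(increments=[[0,0,0,-0.2,0,0,-1],[0,0,0,-0.2,0,0.2,-1],[0,0,0,-0.2,0,0.4,-1],[0,0,0,-0.2,0,0.6,-1],[0,0,0,-0.2,0,0.7,-1],[0,0,0,-0.2,0,0.8,-1],[0,0,0,-0.2,0,0.8,-1],[0,0,0,-0.2,0,0.8,-1]])

```text
time_s: 12.05
tool_pos: [0.541, -0.0657, 0.111]
tool_rot: [0.992, 0.125, -0.0, 0.0]
force: [-0.9, -0.8, 3.5]
opening: -0.0001
```

```bash
python3 snap.py 11 side; python3 - <<'E'
from h import *
im=cv2.imread('pics/side11.png');cv2.imwrite('pics/side11c.png',cv2.resize(im[210:280,290:360],None,fx=8,fy=8,interpolation=cv2.INTER_CUBIC))
E
```

```text
{'time_s': np.float64(12.05), 'q': array([-2.6810e-01,  3.9170e-01, -3.4320e-01,  8.3580e-01, -2.0000e-04,
        1.0518e+00]), 'tool_pos': array([ 0.541 , -0.0657,  0.111 ]), 'tool_rot': array([ 9.921e-01,  1.251e-01, -0.000e+00,  1.000e-04]), 'force': array([-0.8671, -0.7668,  3.4734])}
```

View pics/side11c.png

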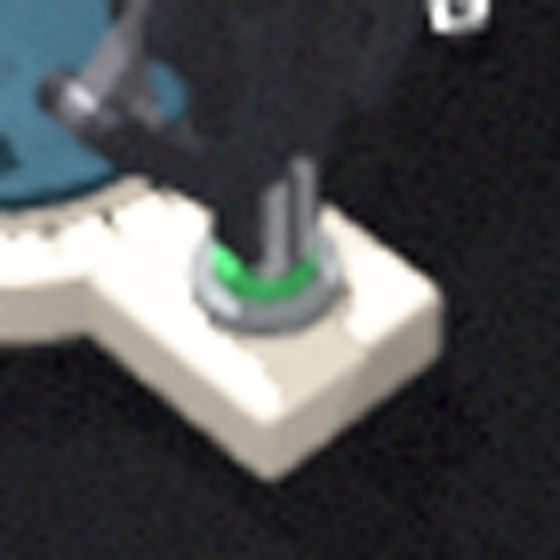

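Request:
play_rows(increments=[[0,0,0,0,0,0.1,-1],[0,0,0,0,0,0.15,-1],[0,0,0,0,0,0.2,-1],[0,0,0,0,0,0.2,-1],[0,0,0,0,0,0.2,-1],[0,0,0,0,0,0.2,-1],[0,0,0,0,0,0.2,-1],[0,0,0,0,0,0.2,-1]])

```text
time_s: 12.9
tool_pos: [0.541, -0.0657, 0.1105]
tool_rot: [0.992, 0.125, 0.0, 0.0]
force: [-5.9, 0.6, 15.8]
opening: -0.0001
```

Request:
play_rows(increments=[[0,0,0,0,0,-0.5,-1],[0,0,0,0,0,-1.5,-1],[0,0,0,0,0,-4,-1],[0,0,0,0,0,-7,-1],[0,0,0,0,0,-10,-1],[0,0,0,0,2,-13,-1],[0,0,0,0,4,-13,-1],[0,0,0,0,4,-13,-1]])

```text
time_s: 13.7
tool_pos: [0.5523, -0.1062, 0.2402]
tool_rot: [0.992, 0.124, 0.002, 0.001]
force: [0.1, 0.2, -0.0]
opening: 0.0
```

```bash
python3 snap.py 12 wrist side; python3 - <<'E'
from h import *
im=cv2.imread('pics/wrist12.png');cv2.imwrite('pics/wrist12c.png',cv2.resize(im[0:250,200:440],None,fx=2.4,fy=2.4,interpolation=cv2.INTER_CUBIC))
E
```

```text
{'time_s': np.float64(13.7), 'q': array([-3.3270e-01,  3.1250e-01, -1.1280e-01,  1.1419e+00, -3.0000e-04,
        9.8910e-01]), 'tool_pos': array([ 0.5523, -0.1062,  0.2402]), 'tool_rot': array([9.923e-01, 1.242e-01, 1.500e-03, 9.000e-04]), 'force': array([ 0.1457,  0.2448, -0.0115])}
```

View pics/wrist12c.png

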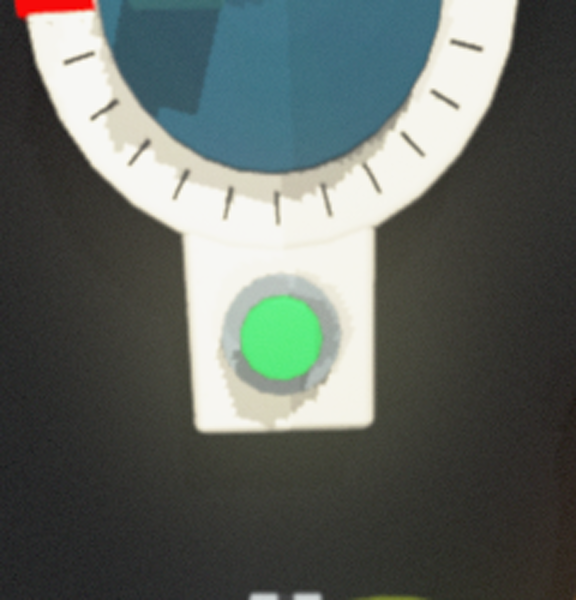

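View pics/side12.png

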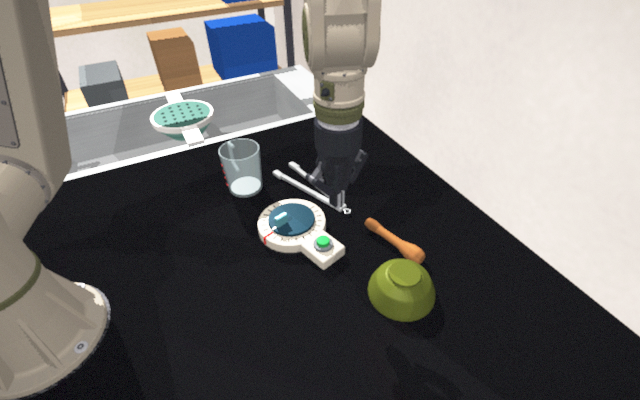

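```bash
python3 -c "
from workcell import sign_off
print(sign_off())"
```

```text
the job is handed in; nothing more can be done
None
```

I wound the dial clockwise about 140° by pushing one side of the tab with the shut fingertips. I then took the fingers away, pressed the green button down to its stop, released it, and handed the job in at about 13.7 s.

- **Alignment:** with the finger clear of the tab, the wrist picture put the index mark at about -163.8° and the red line at about -162.6°. That is about 1 mm past the middle, inside the 4 mm allowed.
- **Button:** the force rose from 3.5 N to 15.8 N while the tool moved only about 0.5 mm more, so the button was fully down. The last pictures show it up again.
- **Other objects:** the last side picture shows the jug, bowl, tongs and pestle where they started, judged by eye. The arm was clear of everything at about 0 N.
- **Limits of these checks:** the cameras disagreed by about 2 mm in absolute position, and some pose readings taken in motion were a few millimetres off until the arm settled. I did not re-measure the mark after pressing the button. The final side picture still shows it lined up.

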